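# Rock the angle gauge on the stud until its pointer meets the blue index

## Robot

A 6-joint arm with a two-finger parallel gripper is mounted at the origin on a cart in front of the work surface, level with it; the furniture and walls round the work are solid. World frame = base frame: x ahead of the robot, y to its left, z up, the work surface at z = 0. Lengths are in m, angles in degrees, forces in N, time in s.
With the tool pointing down it reaches from about 0.35 to 0.775 m from the base axis. Payload 5.5 kg.
Tool frame: the origin (TCP) lies between the finger pads; the fingertips stand 19 mm ahead of it and the grasp point (between the pads) is the TCP; z points along the fingers, y is the direction in which the jaws open and shut (so a half turn about z gives the same grasp; the last joint's range is limited). The gripper opens to 85 mm and grips with 20 to 120 N. Pads are 22 mm wide; open, the fingers measure 114 mm over their backs; the gripper's body (76 mm by 85 mm) begins 54 mm behind the grasp point. The pads swing forward as they close: fully open they stand 13 mm farther back than shut.
Start: joints at [-82.082, 17.945, 2.641, 74.691, 0, 82.002], TCP at [0.158, -0.553, 0.25] pointing down, gripper open.
Joint ranges: [-158.12, 158.12], [-49.38, 96.58], [-58.88, 72.47], [-126.05, 133.96], [-84.25, 85.87], [-180, 180]. Speed limits (degrees/s): [147.25, 147.25, 180, 180, 180, 180].

## Interface

Orientations are given as [roll, pitch, yaw] about the fixed x, y, z axes, in that order (R = Rz(yaw) Ry(pitch) Rx(roll)).
In Python, from station import ctrl gives the robot as it stands.
- The arm moves only by the tool play_rows, never from a script. Its argument "commands" is a list of rows, each a list of 2 entries, a list of its own where there are three numbers: the shift along the tool's x, y, z in m, then the turn about the tool's z in rad. A call has exactly 10 rows; each row is the pose to reach, as a shift and turn from the pose commanded when the call began, along the tool's axes at that moment; what a row does not reach only later rows make up. A row lasts 1/8 s, in which the tool goes at most 62.5 mm and 10.7 degrees, less where a joint would pass 70% of its speed; a pose out of reach is approached as far as the arm can. A call with a gripper value outside its range is refused whole. "fingers" is the opening, from 0 (shut) to 1 (fully open), set as the call begins (left out, the last holds). The fingers move at their own pace and stop on an object; the grip force is fixed at half the most. Time passes only in rows, so rows that repeat a pose let the fingers close, or fill a call up. It gives the time, the measured TCP pose, the force and the opening at its end, in the units of the state.
- ctrl.observe(): the state, without advancing time (a new reading comes with each control period).
- ctrl.read_camera(name): name is "scene" or "top" or "wrist"; returns a dict with "color" (420x560x3 uint8, red, green, blue), "depth" (420x560 float32, m along the optical axis (not along the pixel's ray), 0 where there is no reading), "fx", "fy", "cx", "cy" (pixels), "world_to_cam" (4x4, takes a point from world to camera coordinates). Camera axes: x right, y down, z forward; pixel columns grow to the right and rows downward; lengths in m; the calibration is good to about 2 mm. A picture is of the moment at which its call begins.
- ctrl.job_done(): hands the job in, once; it reports no verdict.
The state is a dict: "time": time; "q": joint angles; "joint_vel": joint speeds; "tau": joint torques, N m; "eef_pos": TCP position; "eef_rot": TCP orientation; "contact_force": force on the tool from outside, world axes, zero at the start; "wrist_torque": the same for the moment, N m; "finger_gap": finger opening in m.
Only numpy, scipy, OpenCV 4.12 (cv2) and the standard library are available. Lean on these libraries where they do the work, as an engineer would, in place of code of your own. Each camera call takes 0.05 s, during which the arm holds its last target. There are 200 camera calls.

## Task

Slide the yellow angle gauge out of the open end of its blue-lipped dock, keeping it low until it is clear of the lips, and stand it about level with the notch under its foot astride the round-topped brass stud of the crooked rail offcut. To find the angle at which the stud is to be marked, then rock it gently on the stud until the swinging red pointer settles on the blue index mark. Finish holding it there, still gripped and resting lightly on the stud with the pointer at rest on the mark; do not let go, and leave the small things round about where they are.

Things in the scene. Friction and masses are not known exactly. Their poses are not given: they have to be found in the camera images.
- gauge: Loose yellow angle gauge, 0.2 to 0.33 kg, at first standing in the dock, parallel to it. Origin: centre of its underside; z up, dial faces its -x. Foot 60 (x) x 62 (y) x 12 mm, with a 90 degree V-notch along x under its middle (18 mm wide, 9 deep). Neck 22 x 30 mm up to z = 34, round case radius 36, 22 thick, centre z = 62; square grip 26 x 26 from z = 98 to 144 mm.
- handle (a point): Centre of the gauge's square black grip (26 x 26 mm), 124 mm above the gauge's underside, axes as the gauge's; a good place to grasp from above.
- notch (a point): Point of the gauge that coincides with point stud_mid when the notch sits centrally on the stud: on the gauge's centre line, 2.3 mm below its underside. Axes as the gauge's.
- dock: Fixed T-slot dock, 82 (x) x 90 (y) mm. Origin: centre of its underside; y along the slot. Floor 4 mm thick (the gauge stands on it), 66 mm between side walls. Blue lips, undersides 19 and tops 23 mm above the bench, overhang the foot; slot between them 30 mm. Stop at +y, open at -y: the gauge comes out only along -y, and is clear of the lips once its origin is 76 mm along -y from this origin.
- stand: Fixed rail offcut with a slightly crooked top, base 70 (x) x 62 (y) mm, about 20 mm high, carrying a round-topped brass stud bar on an upright web. Origin: centre of its underside on the bench; x along the stud.
- stud_mid (a point): Middle of the axis of the round stud bar (radius 8 mm, straight part 50 mm long, along the stand's x, level), 52 mm above the bench; its top is at 60 mm. A notch sitting on it pivots about this axis. The notch point may lie up to 15 mm from here along the bar. Axes as the stand's.
- pointer (a joint): Angle (rad) of the red pointer about the gauge's x axis through the dial centre; swings freely by gravity, settles in 1 to 2 s. 0: at the dial's top; positive: clockwise seen facing the dial. At rest it stays vertical, so it reads the gauge's lean: positive when the gauge's top leans left seen facing the dial (towards the gauge's +y).
- index (a joint): Angle (rad) of the blue index mark on the dial, same zero and direction as the pointer. Set before the start (between 0.14 and 0.38), stiff, inside the dial, it does not move.
- pointer_tip (a point): Upper tip of the red pointer, 24 mm from the dial centre; its z axis points along the pointer.
- index_mark (a point): Middle of the blue index mark, 28.5 mm from the dial centre; its z axis points outward from the dial centre through the mark.
- flux_tub: Bystander: small white tub with blue lid, 45 mm across, 23 mm high; origin under its centre.
- screw_cup: Bystander: clear cup with screws, 52 mm across, 42 mm high; origin under its centre.
- solder_spool: Bystander: spool of solder, 52 x 45 x 42 mm; origin under its centre.
- vga_adapter: Bystander: blue plug adapter, 58 x 34 x 16 mm; origin under its centre.

How it is judged (in metres and radians):
On the way, in this order (a step that is already met when the one before it is completed fails the run):
1. the gauge has been slid out of the dock's open end (y of gauge in the frame of dock below -0.075 m and x of gauge in the frame of dock between -0.03 and 0.03 m and height (world z) of gauge below 0.05 m).
2. the gauge, held by the gripper, sits with its notch on the stud about level, the pointer not yet on the mark (more than 0.06 rad off) (x of notch in the frame of stud_mid between -0.015 and 0.015 m and y of notch in the frame of stud_mid between -0.004 and 0.004 m and z of notch in the frame of stud_mid between -0.004 and 0.004 m and contact force between gauge and stand above 0.3 N and contact force between the fingers and gauge above 1 N and angle between the z axis of pointer_tip and the z axis of index_mark, either way round above 0.06 rad and angle between gauge's own z axis and vertical below 0.2 rad), for 0.1 s.
At the end, for the whole second after the job is handed in: Gauge gripped (over 1 N), resting on the stud with 0.3 to 25 N, notch point within 4 mm of the stud axis sideways and in height, 15 mm along it, grip 90 to 140 mm above the axis, clear of the dock; pointer within 0.035 rad of the index, under 0.15 rad/s; gauge under 20 mm/s (x of notch in the frame of stud_mid between -0.015 and 0.015 m and y of notch in the frame of stud_mid between -0.004 and 0.004 m and z of notch in the frame of stud_mid between -0.004 and 0.004 m and contact force between gauge and stand between 0.3 and 25 N and contact force between the fingers and gauge above 1 N and angle between the z axis of pointer_tip and the z axis of index_mark, either way round below 0.035 rad and velocity of joint pointer between -0.15 and 0.15 rad/s and contact force between gauge and dock below 0.1 N and linear speed of gauge below 0.02 m/s and z of handle in the frame of stud_mid between 0.09 and 0.14 m); the arm keeps its last pose, push and grip.
It fails at once if flux_tub is pushed more than 25 mm or tipped (distance of flux_tub from where it was at the start of the episode above 0.025 m or angle between flux_tub's own z axis and vertical above 0.5 rad).
It fails at once if screw_cup is pushed more than 25 mm or tipped (distance of screw_cup from where it was at the start of the episode above 0.025 m or angle between screw_cup's own z axis and vertical above 0.5 rad).
It fails at once if solder_spool is pushed more than 25 mm or tipped (distance of solder_spool from where it was at the start of the episode above 0.025 m or angle between solder_spool's own z axis and vertical above 0.5 rad).
It fails at once if vga_adapter is pushed more than 25 mm or tipped (distance of vga_adapter from where it was at the start of the episode above 0.025 m or angle between vga_adapter's own z axis and vertical above 0.5 rad).
It fails at once if the gauge is rammed on the stand with more than 60 N (contact force between gauge and stand above 60 N).
It also fails if it takes over 48 s, if anything falls off the work surface, if the arm or the gripper's body presses on something with over 40 N, if the wrist force passes 120 N, or if a joint passes its speed limit or range.

## Working session

There is one attempt and no reset: what is moved stays moved. The work goes in short steps, Python scripts to look and compute and a tool call to move; the robot and the scene stay as the last step left them, time stands still between calls to the robot, and variables do not carry over. Pictures are saved under pics/ and viewed, on a budget of 10 in all, crops included, one or two more only if the job needs it, and the job is handed in when it is done.

Besides the shell and the picture viewer there is one more tool, called after "Emit:" in YAML: its name, and indented under it one key for each argument. play_rows: Moves the arm, as the interface text tells. Its arguments: {"type":"object","properties":{"commands":{"type":"array","items":{"type":"array"}},"fingers":{"type":"number"}},"required":["commands"]}

```bash
mkdir -p pics; ls
cat > h.py <<'E'
import numpy as np, cv2
from station import ctrl
def snap(name, fn):
    c=ctrl.read_camera(name); cv2.imwrite('pics/'+fn+'.png',c['color'][:,:,::-1]); np.savez('pics/'+fn+'.npz',**c); return c
def load(fn): return dict(np.load('pics/'+fn+'.npz'))
def w(c,u,v,d=None):
    d=c['depth'][int(round(v)),int(round(u))] if d is None else d
    p=np.array([(u-c['cx'])/c['fx']*d,(v-c['cy'])/c['fy']*d,d,1.]); return (np.linalg.inv(c['world_to_cam'])@p)[:3]
def cloud(c):
    v,u=np.mgrid[:420,:560]; d=c['depth']
    P=np.stack([(u-c['cx'])/c['fx']*d,(v-c['cy'])/c['fy']*d,d,np.ones_like(d)],-1)
    return (P@np.linalg.inv(c['world_to_cam']).T)[...,:3]
def ray(c,u,v,z):
    T=np.linalg.inv(c['world_to_cam']); o=T[:3,3]; r=T[:3,:3]@np.array([(u-c['cx'])/c['fx'],(v-c['cy'])/c['fy'],1]); return o+r*(z-o[2])/r[2]
def proj(c,p):
    q=c['world_to_cam']@np.append(p,1); return c['fx']*q[0]/q[2]+c['cx'],c['fy']*q[1]/q[2]+c['cy']
E
python3 - <<'E'
from h import *
a=snap('scene','s0');b=snap('top','t0')
cv2.imwrite('pics/a.png',np.vstack([cv2.resize(x['color'][:,:,::-1],(400,300)) for x in (a,b)]))
for x in (a,b): print(np.linalg.inv(x['world_to_cam']).round(3),x['fx'])
print(ctrl.observe())
E
```

```text
pics
[[ 0.611 -0.367  0.702 -0.254]
 [-0.792 -0.276  0.545 -0.89 ]
 [-0.007 -0.889 -0.459  0.587]
 [ 0.     0.     0.     1.   ]] 461.2484283866098
[[-0.027 -0.996  0.086  0.436]
 [-1.     0.026 -0.01  -0.29 ]
 [ 0.008 -0.086 -0.996  1.05 ]
 [ 0.     0.     0.     1.   ]] 481.9207412321658
{'time': 0.1, 'q': array([-8.20805481e+01,  1.79851176e+01,  2.58311515e+00,  7.46902474e+01,
       -8.12215548e-05,  8.20011218e+01]), 'joint_vel': array([ 0.06020791, -0.05204832,  0.11421527,  0.01476275, -0.03264559,
       -0.0777786 ]), 'tau': array([ 2.64507544e-03, -4.81726384e+01,  2.99243867e+01,  1.26629000e-02,
       -1.51778177e-04,  1.19779770e-05]), 'eef_pos': array([ 0.15763094, -0.55252957,  0.24950911]), 'eef_rot': array([-1.79908636e+02, -1.27564734e-02,  1.59183200e+01]), 'contact_force': array([-0.33718812,  0.23502145, -0.79563519]), 'wrist_torque': array([-0.03637502,  0.01223631, -0.01196031]), 'finger_gap': 0.08527147540368309}
```

View pics/t0.png

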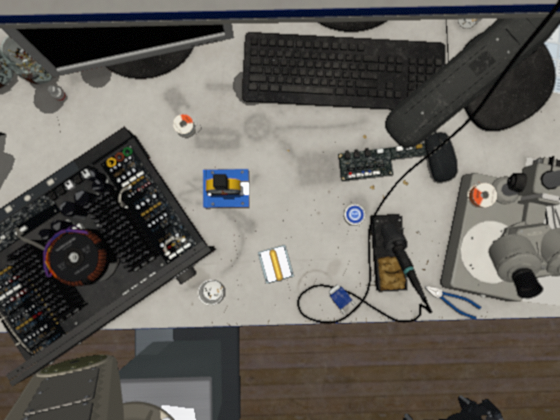

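View pics/s0.png

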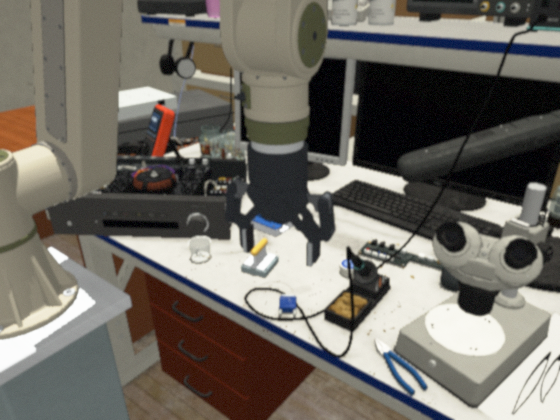

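The top view shows the blue dock with the gauge at about (226,188), and the stand with its brass stud at about (276,264). The tub is at (354,214), the cup at (211,291), the spool at (184,124) and the VGA plug at (340,297).

Run:
```python
from h import *
b=load('t0'); im=b['color'][155:300,190:310,::-1]
cv2.imwrite('pics/c0.png',cv2.resize(im,None,fx=4,fy=4,interpolation=cv2.INTER_CUBIC))
hsv=cv2.cvtColor(b['color'],cv2.COLOR_RGB2HSV); X=cloud(b)
def box(m,n,z=None):
    m=m.astype(np.uint8); v,u=np.nonzero(m)
    pts=np.array([ray(b,uu,vv,z)[:2] if z is not None else X[vv,uu,:2] for uu,vv in zip(u,v)],np.float32)
    r=cv2.minAreaRect(pts); print(n,len(u),np.round(r[0],4),np.round(r[1],4),round(r[2],1),'z med',np.median(X[v,u,2]).round(3),np.percentile(X[v,u,2],[5,95]).round(3))
W=np.zeros((420,560),bool); W[160:215,195:260]=1
blue=(abs(hsv[...,0].astype(int)-110)<12)&(hsv[...,1]>120)
box(blue&W,'dock blue',0.023)
blk=W&(X[...,2]>0.1); box(blk,'grip',0.148)
S=np.zeros((420,560),bool); S[240:290,250:300]=1
yel=S&(abs(hsv[...,0].astype(int)-22)<10)&(hsv[...,1]>100); box(yel,'stud',0.06)
box(S&(X[...,2]>0.01),'stand',0.02)
for n,(u,v) in dict(tub=(354,214),cup=(211,291),spool=(184,124),vga=(340,297)).items(): print(n,X[v,u].round(3))
print('bench',X[240,240],X[230,320])
```

```text
dock blue 901 [ 0.5578 -0.2029] [0.0964 0.0799] 89.9 z med 0.023 [0.019 0.026]
grip 260 [ 0.5463 -0.2204] [0.1091 0.0447] 84.5 z med 0.147 [0.103 0.15 ]
stud 179 [ 0.3932 -0.3056] [0.0628 0.0118] 13.8 z med 0.059 [0.055 0.062]
stand 965 [ 0.3904 -0.3125] [0.1055 0.0725] 13.9 z med 0.02 [0.014 0.06 ]
tub [ 0.495 -0.476  0.023]
cup [ 0.339 -0.166  0.002]
spool [ 0.705 -0.112  0.   ]
vga [ 0.32  -0.441  0.014]
bench [ 0.4459966  -0.23081401  0.0024488 ] [ 0.46303041 -0.40507976  0.00063989]
```

View pics/c0.png

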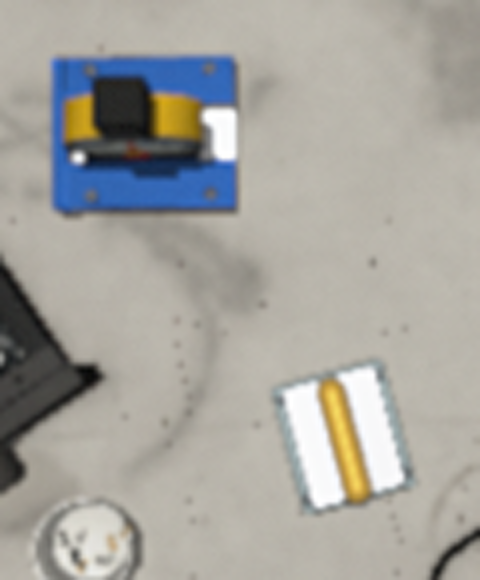

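Run:
```python
from h import *
from scipy.spatial.transform import Rotation as R
c=snap('wrist','w0'); s=ctrl.observe()
T=np.eye(4); T[:3,:3]=R.from_euler('xyz',s['eef_rot'],degrees=True).as_matrix(); T[:3,3]=s['eef_pos']
print('cam in tool',(np.linalg.inv(T)@np.linalg.inv(c['world_to_cam'])).round(3),c['fx'])
b=load('t0');X=cloud(b);W=np.zeros((420,560),bool); W[160:215,195:260]=1
g=W&(X[...,2]>0.135); v,u=np.nonzero(g); p=X[g]; print(len(p),np.percentile(p,[2,50,98],axis=0).round(4))
blk=g&(b['color'].max(-1)<60); v,u=np.nonzero(blk); q=np.array([ray(b,a,d,.148)[:2] for a,d in zip(u,v)],np.float32);print('black',len(q),cv2.minAreaRect(q),np.percentile(q,[0,100],axis=0),'pix',u.min(),u.max(),v.min(),v.max())
```

```text
cam in tool [[ 0.    -0.953 -0.304  0.077]
 [ 1.     0.     0.001 -0.002]
 [-0.001 -0.304  0.953 -0.124]
 [ 0.     0.     0.     1.   ]] 292.98592661890694
204 [[ 0.4361 -0.2899  0.1381]
 [ 0.5566 -0.2036  0.1477]
 [ 0.5699 -0.1904  1.0496]]
black 170 ((0.5554892420768738, -0.20372122526168823), (0.02260665036737919, 0.024771401658654213), 88.9212646484375) [[ 0.54303449 -0.21518116]
 [ 0.56808555 -0.19230476]] pix 214 226 175 188
```

Emit:
play_rows:
  commands:
    - [[0.03,-0.02,0.01],-0.13]
    - [[0.07,-0.05,0.03],-0.29]
    - [[0.115,-0.08,0.045],-0.46]
    - [[0.16,-0.11,0.06],-0.64]
    - [[0.205,-0.14,0.075],-0.82]
    - [[0.25,-0.165,0.095],-1.0]
    - [[0.285,-0.19,0.11],-1.15]
    - [[0.31,-0.205,0.118],-1.26]
    - [[0.317,-0.21,0.12],-1.293]
    - [[0.317,-0.21,0.12],-1.293]
  fingers: 1

```text
time: 1.4
eef_pos: [0.4049, -0.264, 0.1302]
eef_rot: [-180.0, 0.0, 90.0]
contact_force: [-0.6, -0.6, 0.1]
finger_gap: 0.0856
```

Run:
```python
from h import *
for i in range(2): c=snap('wrist','w1'+'ab'[i])
s=ctrl.observe(); print(s['time'],s['eef_pos'],s['eef_rot'],s['contact_force'])
print([np.round(proj(c,p)) for p in ([.5446,-.2037,.066],[.4,-.3056,.06])])
print(w(c,*np.round(proj(c,[.5446,-.2037,.075]))))
```

```text
1.5 [ 0.40467299 -0.26496799  0.13060244] [1.79992054e+02 4.35381084e-02 8.98913831e+01] [-0.74052705 -0.71601806 -0.0612471 ]
[array([500., 140.]), array([273., 276.])]
[ 0.54359746 -0.2034972   0.0762636 ]
```

View pics/w1b.png

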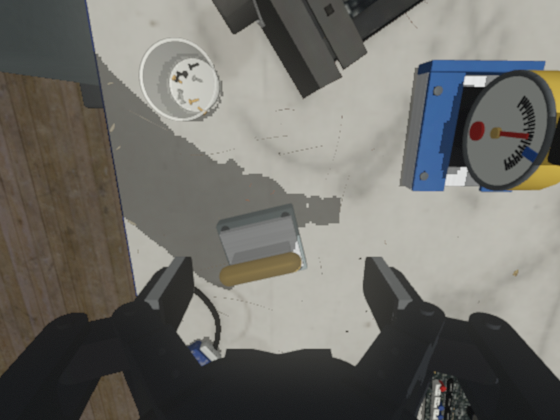

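The wrist view shows the dial clearly: hub at (495,132), red tip at (530,135), blue mark at (529,153), and the stud at (262,268).

Run:
```python
from h import *
c=load('w1b'); X=cloud(c); T=np.linalg.inv(c['world_to_cam']); o=T[:3,3]
im=c['color']; hsv=cv2.cvtColor(im,cv2.COLOR_RGB2HSV).astype(int); v,u=np.mgrid[:420,:560]
D=(u>465)&(u<550)&(v>85)&(v<185)
wh=D&(hsv[...,1]<40)&(hsv[...,2]>90)&(X[...,2]>.045)&(X[...,2]<.1); p=X[wh]; print('dial x',len(p),np.percentile(p[:,0],[5,50,95]).round(4))
A=np.c_[p[:,1:],np.ones(len(p))]; k=np.linalg.lstsq(A,p[:,0],rcond=None)[0]; print('plane x=a y+b z+c',k.round(3),'yaw deg',-np.degrees(np.arctan(k[0])).round(2))
xp=np.median(p[:,0])
def pl(m):
    r=np.stack([(u[m]-c['cx'])/c['fx'],(v[m]-c['cy'])/c['fy'],np.ones(m.sum())],-1)@T[:3,:3].T
    return o[1:]+r[:,1:]*((xp-o[0])/r[:,0])[:,None]
red=D&((hsv[...,0]<8)|(hsv[...,0]>172))&(hsv[...,1]>120)
blue=D&(abs(hsv[...,0]-112)<12)&(hsv[...,1]>110)&(abs(u-530)<17)&(abs(v-153)<14)
org=D&(abs(hsv[...,0]-17)<7)&(hsv[...,1]>90)&(abs(u-495)<8)&(abs(v-132)<8)
r=pl(red);b=pl(blue);h=pl(org).mean(0); print('hub',h,len(r),len(b))
rim=pl(wh); print('face centre',cv2.minEnclosingCircle(rim.astype(np.float32)))
for n,q in (('tip',r[r[:,1]>h[1]+.004]),('weight',r[r[:,1]<h[1]-.004]),('mark',b)):
    m=q.mean(0); e=m-h; print(n,len(q),m.round(4),'r',np.hypot(*e).round(4),'ang cw',np.arctan2(-e[0],e[1]).round(4))
q=np.cov(b.T); w_,V=np.linalg.eigh(q); print('mark axis',V[:,1],np.sqrt(w_))
q=np.cov(r.T); w_,V=np.linalg.eigh(q); print('pointer axis',np.arctan(-V[0,1]/V[1,1]))
# stud
S=(u>215)&(u<305)&(v>245)&(v<290)&(X[...,2]>.04)&(X[...,2]<.07)
top=X[S&(X[...,2]>.053)]; print('stud',len(top),cv2.minAreaRect(top[:,:2].astype(np.float32)),np.percentile(top[:,2],[50,98]))
G=(u>400)&(X[...,2]>.1)&(X[...,2]<.16);print('grip vis',G.sum())
dk=(u>400)&(abs(hsv[...,0]-110)<12)&(hsv[...,1]>110)&(X[...,2]>.017)&(X[...,2]<.028)&(X[...,0]<.54); p=X[dk]; print('dock',np.percentile(p,[1,50,99],axis=0).round(4))
```

```text
dial x 4508 [0.5427 0.5435 0.5444]
plane x=a y+b z+c [ 0.009 -0.002  0.545] yaw deg -0.52
hub [-0.19958445  0.06182602] 347 137
face centre ((-0.2024098038673401, 0.06584570556879044), 0.03494078665971756)
tip 133 [-0.1996  0.0778] r 0.0159 ang cw 0.0019
weight 213 [-0.1996  0.0431] r 0.0187 ang cw 3.1394
mark 137 [-0.2089  0.0915] r 0.0311 ang cw 0.3055
mark axis [-0.31846815  0.94793356] [0.00148639 0.00275143]
pointer axis -0.001208874802918247
stud 1574 ((0.39052173495292664, -0.3030349016189575), (0.0645761713385582, 0.015456926077604294), 13.895112991333008) [0.05942113 0.06157827]
grip vis 1110
dock [[ 0.5141 -0.2472  0.0213]
 [ 0.5266 -0.1953  0.0236]
 [ 0.5395 -0.1525  0.0253]]
```

Run:
```python
from h import *
c=load('w1b'); X=cloud(c); S=6 # px/mm
def rect(xp,yc=-.2015,zc=.066,half=.042):
    pts=np.float32([[yc+half,zc+half],[yc-half,zc+half],[yc-half,zc-half],[yc+half,zc-half]])
    src=np.float32([proj(c,[xp,y,z]) for y,z in pts]); N=int(2*half*1e3*S)
    return cv2.warpPerspective(c['color'][:,:,::-1],cv2.getPerspectiveTransform(src,np.float32([[0,0],[N,0],[N,N],[0,N]])),(N,N),flags=cv2.INTER_CUBIC)
im=rect(.5435); cv2.imwrite('pics/r1.png',im)
hsv=cv2.cvtColor(c['color'],cv2.COLOR_RGB2HSV).astype(int); v,u=np.mgrid[:420,:560]
D=(u>465)&(u<550)&(v>85)&(v<185)
red=D&((hsv[...,0]<8)|(hsv[...,0]>172))&(hsv[...,1]>120)
blue=D&(abs(hsv[...,0]-112)<12)&(hsv[...,1]>110)&(abs(u-530)<17)&(abs(v-153)<14)
for n,m in(('red',red),('blue',blue),('hub',D&(abs(u-495)<3)&(abs(v-132)<3))): print(n,np.percentile(X[m][:,0],[10,50,90]).round(4),X[m].mean(0).round(4))
```

```text
red [0.5393 0.54   0.5408] [ 0.5393 -0.1992  0.0627]
blue [0.541  0.5417 0.5425] [ 0.5397 -0.2083  0.096 ]
hub [0.5389 0.5393 0.54  ] [ 0.5394 -0.1989  0.0672]
```

View pics/r1.png

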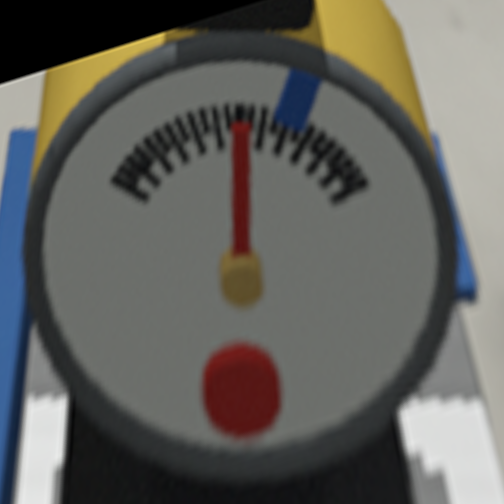

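The rectified dial shows the pointer upright at column 241, the face ring centred near (241,257), and the blue mark from (306,72) to (287,124), clockwise from the top. I'll refine the angle next.

Run:
```python
from h import *
from scipy.optimize import least_squares
for f in ('w1a','w1b'):
    c=load(f); S=10; yc,zc,half=-.2,.066,.042; N=int(2*half*1e3*S)
    def rect(xp):
        pts=[[yc+half,zc+half],[yc-half,zc+half],[yc-half,zc-half],[yc+half,zc-half]]
        src=np.float32([proj(c,[xp,y,z]) for y,z in pts])
        return cv2.warpPerspective(c['color'],cv2.getPerspectiveTransform(src,np.float32([[0,0],[N,0],[N,N],[0,N]])),(N,N),flags=cv2.INTER_CUBIC)
    Y=lambda x:yc+half-x/S/1e3; Z=lambda y:zc+half-y/S/1e3
    im=rect(.5435); g=cv2.cvtColor(im,cv2.COLOR_RGB2GRAY).astype(float)
    # inner face edge along rays: bright->dark
    E=[]
    for t in np.radians(np.r_[-70:-20:2,35:75:2,110:150:2,-150:-110:2]):
        r=np.arange(30,36,.05); x=N/2+r*S*np.sin(t); y=N/2-2-r*S*np.cos(t)
        pr=cv2.remap(g.astype(np.float32),x.astype(np.float32)[None],y.astype(np.float32)[None],1)[0]
        pr=cv2.GaussianBlur(pr[None],(21,1),0)[0]; i=np.argmin(np.gradient(pr)); E.append((x[i],y[i]))
    E=np.array(E); s=least_squares(lambda p:np.hypot(E[:,0]-p[0],E[:,1]-p[1])-p[2],[420,420,330],loss='soft_l1',f_scale=3)
    cy,cz,R=Y(s.x[0]),Z(s.x[1]),s.x[2]/S; print('face c',cy,cz,'R',R,'rms',np.sqrt((s.fun**2).mean()))
    im=rect(.5417); hsv=cv2.cvtColor(im,cv2.COLOR_RGB2HSV).astype(int)
    m=((abs(hsv[...,0]-112)<14)&(hsv[...,1]>90)).astype(np.uint8); m[:,:420]=0; m[420:]=0; m[:,600:]=0
    n,l,st,ce=cv2.connectedComponentsWithStats(m); k=1+np.argmax(st[1:,4]); q=cv2.minAreaRect(np.argwhere(l==k)[:,::-1].astype(np.float32)); print('mark',st[k],q)
    for mc in (ce[k],q[0]):
        e=Y(mc[0])-cy,Z(mc[1])-cz; print('ang',np.arctan2(-e[0],e[1]),'r',np.hypot(*e),'from y only',np.arcsin(-e[0]/.0285))
    im=rect(.540); hsv=cv2.cvtColor(im,cv2.COLOR_RGB2HSV).astype(int); m=((hsv[...,0]<8)|(hsv[...,0]>172))&(hsv[...,1]>110); r,q=np.nonzero(m&(np.mgrid[:N,:N][1]>300)&(np.mgrid[:N,:N][1]<540)); rr=r<420
    print('ptr y',Y(q[rr].mean()),Y(q[~rr].mean()),'tip z',Z(r.min()),'weight z',Z(r[~rr].mean()))
```

```text
face c -0.1996009492742312 0.06570807483492921 R 32.616692510528225 rms 2.3254162012048947
mark [ 468   92   77  109 5240] ((505.7831726074219, 146.747802734375), (60.53919219970703, 102.5253677368164), 14.620874404907227)
ang 0.31549444356592404 r 0.029126564796696775 from y only 0.3226786667600257
ang 0.314290713857856 r 0.029039625134128368 from y only 0.3204517735426504
ptr y -0.19924450411743644 -0.19929060610044702 tip z 0.09240000000000001 weight z 0.048310774388640565
face c -0.19956075172398377 0.06574614319558703 R 32.58763314443446 rms 2.5414706180018802
mark [ 468   92   78  109 5204] ((505.4770812988281, 146.24310302734375), (57.18223190307617, 103.25367736816406), 16.699243545532227)
ang 0.31518641361884076 r 0.029198014053357976 from y only 0.3231825869586508
ang 0.3144726100084929 r 0.029054383926181444 from y only 0.3208062756769971
ptr y -0.19925211141060198 -0.19930015887726732 tip z 0.09240000000000001 weight z 0.04832770422348737
```

Emit:
play_rows:
  commands:
    - [[0,0,-0.04],0]
    - [[0,0,-0.075],0]
    - [[0.02,0.05,-0.075],0]
    - [[0.042,0.1,-0.075],0]
    - [[0.062,0.14,-0.075],0]
    - [[0.062,0.15,-0.075],0]
    - [[0.062,0.15,-0.045],0]
    - [[0.062,0.15,-0.015],0]
    - [[0.062,0.15,0.002],0]
    - [[0.062,0.15,0.002],0]

```text
time: 2.75
eef_pos: [0.553, -0.2031, 0.127]
eef_rot: [-179.8, -0.1, 89.9]
contact_force: [-0.3, 0.6, -0.4]
finger_gap: 0.0857
```

Run:
```python
from h import *
c=snap('wrist','w2'); X=cloud(c); s=ctrl.observe(); print(s['time'],s['eef_pos'],s['contact_force'])
g=(X[...,2]>.135)&(X[...,2]<.155)&(abs(X[...,0]-.555)<.025)&(abs(X[...,1]+.2)<.03)
p=X[g]; print(len(p),np.percentile(p,[2,50,98],axis=0).round(4)); print(cv2.minAreaRect(p[:,:2].astype(np.float32)))
```

```text
2.8 [ 0.55389063 -0.20324633  0.12826209] [-0.04981821 -0.1488647   0.63960981]
4039 [[ 0.5431 -0.2107  0.1366]
 [ 0.5553 -0.1945  0.1484]
 [ 0.5673 -0.1862  0.1498]]
((0.5551866292953491, -0.19899743795394897), (0.026507344096899033, 0.02603614330291748), 89.31865692138672)
```

Emit:
play_rows:
  commands:
    - [[0.002,0.001,0],0]
    - [[0.002,0.001,0],0]
    - [[0.002,0.001,0],0]
    - [[0.002,0.001,0],0]
    - [[0.002,0.001,0],0]
    - [[0.002,0.001,0],0]
    - [[0.002,0.001,0],0]
    - [[0.002,0.001,0],0]
    - [[0.002,0.001,0],0]
    - [[0.002,0.001,0],0]
  fingers: 0

```text
time: 4.05
eef_pos: [0.5561, -0.2003, 0.1289]
eef_rot: [180.0, 0.0, 90.0]
contact_force: [-2.1, -0.7, 5.5]
finger_gap: 0.0255
```

Emit:
play_rows:
  commands:
    - [[0,0,-0.001],0]
    - [[-0.006,0,-0.0015],0]
    - [[-0.018,0,-0.0015],0]
    - [[-0.032,0,-0.0015],0]
    - [[-0.046,0,-0.0015],0]
    - [[-0.06,0,-0.0015],0]
    - [[-0.074,0,-0.0015],0]
    - [[-0.088,0,-0.0015],0]
    - [[-0.1,0,-0.0015],0]
    - [[-0.106,0,-0.0015],0]

```text
time: 5.3
eef_pos: [0.5559, -0.3071, 0.1298]
eef_rot: [180.0, 0.0, 90.0]
contact_force: [0.5, 0.5, -2.7]
finger_gap: 0.0256
```

Run:
```python
from h import *
t=snap('top','t3'); c=snap('wrist','w3'); sc=snap('scene','s3'); s=ctrl.observe(); print(s['time'],s['eef_pos'],s['contact_force'],s['finger_gap'])
a=t['color'][155:305,190:340,::-1]; b=sc['color'][190:300,200:310,::-1]
cv2.imwrite('pics/m3.png',np.hstack([cv2.resize(a,(400,400),interpolation=2),cv2.resize(b,(400,400),interpolation=2)]))
```

```text
5.45 [ 0.55586034 -0.30619511  0.12968532] [-0.39579967  0.57969866 -2.89164872] 0.025254777050183662
```

View pics/m3.png

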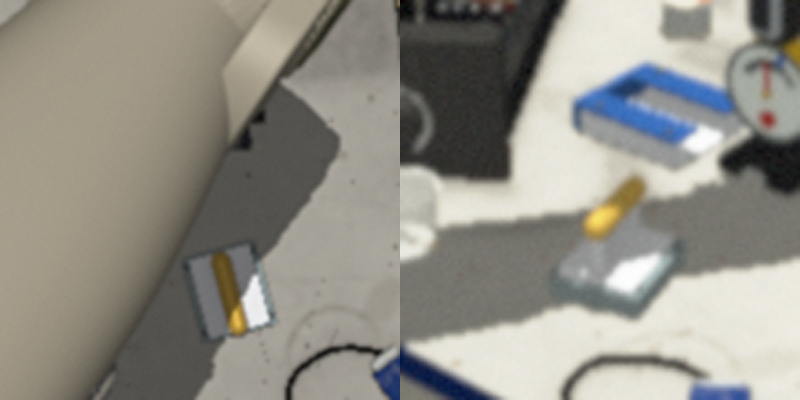

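The gauge is out of the dock and hanging freely (about 2.8 N), with its dial visible at the right edge of the scene crop. The stud is at (228,290) in the top crop and (615,205) in the scene crop.

Run:
```python
from h import *
sc=load('s3'); X=cloud(sc); v,u=np.mgrid[:420,:560]; im=sc['color']; hsv=cv2.cvtColor(im,cv2.COLOR_RGB2HSV).astype(int)
def stud(X,m,n):
    p=X[m]; r=cv2.minAreaRect(p[:,:2].astype(np.float32)); print(n,len(p),np.round(r[0],4),np.round(r[1],4),round(r[2],1),'ztop',np.percentile(p[:,2],[50,95,99]).round(4))
yel=(abs(hsv[...,0]-20)<10)&(hsv[...,1]>100)
stud(X,yel&(u>245)&(u<270)&(v>235)&(v<260)&(X[...,2]>.05)&(X[...,2]<.066),'scene stud')
t=load('t3'); Xt=cloud(t); h2=cv2.cvtColor(t['color'],cv2.COLOR_RGB2HSV).astype(int); y2=(abs(h2[...,0]-20)<10)&(h2[...,1]>100)
stud(Xt,(u>260)&(u<290)&(v>240)&(v<285)&y2&(Xt[...,2]>.05)&(Xt[...,2]<.066),'top stud')
# dial in scene
D=(u>288)&(u<325)&(v>198)&(v<235)&(X[...,2]>.02)&(X[...,2]<.13)
wh=D&(hsv[...,1]<50)&(hsv[...,2]>110)&(abs(X[...,0]-.5445)<.006); p=X[wh]
print('dial',len(p),np.median(p[:,0]),cv2.minEnclosingCircle(p[:,1:].astype(np.float32)),p.mean(0))
red=D&((hsv[...,0]<8)|(hsv[...,0]>172))&(hsv[...,1]>100); p=X[red]; print('red',len(p),p.mean(0),np.percentile(p,[0,100],axis=0).round(4))
print('expected hub px',proj(sc,[.5445,-.306,.0675]))
```

```text
scene stud 115 [ 0.3861 -0.3088] [0.0569 0.0125] 11.9 ztop [0.0572 0.0606 0.061 ]
top stud 194 [ 0.3929 -0.3055] [0.0631 0.0134] 12.6 ztop [0.0583 0.0612 0.0626]
dial 399 0.544440036192515 ((-0.30741798877716064, 0.0678548589348793), 0.036624617874622345) [ 0.54431356 -0.30643296  0.06628822]
red 9 [ 0.53970245 -0.31050897  0.04884135] [[ 0.537  -0.3158  0.0445]
 [ 0.544  -0.3067  0.0528]]
expected hub px (np.float64(300.60324677265186), np.float64(214.278089369647))
```

Emit:
play_rows:
  commands:
    - [[0,0,-0.025],0]
    - [[0,0,-0.055],0]
    - [[0,-0.01,-0.08],-0.03]
    - [[0,-0.04,-0.085],-0.07]
    - [[0,-0.075,-0.085],-0.12]
    - [[0.001,-0.11,-0.085],-0.17]
    - [[0.001,-0.14,-0.085],-0.21]
    - [[0.002,-0.158,-0.08],-0.241]
    - [[0.002,-0.164,-0.072],-0.241]
    - [[0.002,-0.164,-0.07],-0.241]

```text
time: 6.7
eef_pos: [0.3919, -0.3036, 0.1993]
eef_rot: [-180.0, -0.0, 103.8]
contact_force: [-0.6, -0.8, -3.8]
finger_gap: 0.0256
```

Run:
```python
from h import *
t=snap('top','t4'); c=snap('wrist','w4'); sc=snap('scene','s4'); s=ctrl.observe(); print(s['time'],s['eef_pos'],s['eef_rot'],s['contact_force'],s['finger_gap'])
b=sc['color'][190:290,210:310,::-1]; a=c['color'][:,:,::-1]
cv2.imwrite('pics/m4.png',np.hstack([cv2.resize(a,(400,300)),cv2.resize(b,(300,300),interpolation=2)]))
```

```text
6.85 [ 0.39262563 -0.30412837  0.19969678] [1.79987050e+02 4.75341266e-03 1.03830883e+02] [ 0.54650801  0.23769346 -3.1499502 ] 0.02534259148700975
```

View pics/m4.png

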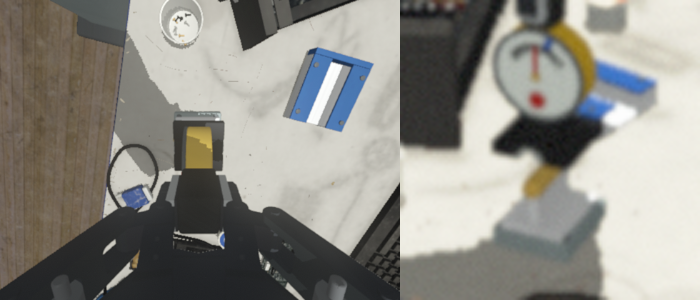

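The wrist view shows the gauge square over the stand. The scene crop shows its foot just above the stud end at (530,185), with the pointer upright.

Emit:
play_rows:
  commands:
    - [[0,0,0.005],0]
    - [[0,0,0.01],0]
    - [[0,0,0.014],0]
    - [[0,0,0.016],0]
    - [[0,0,0.0175],0]
    - [[0,0,0.0185],0]
    - [[0,0,0.0193],0]
    - [[0,0,0.02],0]
    - [[0,0,0.0205],0]
    - [[0,0,0.0205],0]

```text
time: 8.1
eef_pos: [0.3919, -0.3041, 0.1794]
eef_rot: [180.0, 0.0, 103.8]
contact_force: [-0.5, 0.2, -3.2]
finger_gap: 0.0256
```

Run:
```python
from h import *
for i in range(3):
  ctrl.read_camera('top'); s=ctrl.observe(); print(s['time'],s['eef_pos'],s['contact_force'],s['wrist_torque'])
```

```text
8.15 [ 0.39195228 -0.30405451  0.17936996] [-0.21867533  0.46811255 -2.27621741] [ 0.10304887 -0.02830403  0.00804992]
8.2 [ 0.39193341 -0.30404932  0.17933444] [ 0.02012555  0.55074066 -2.45991257] [ 0.15007058  0.02186806 -0.00998939]
8.25 [ 0.39195155 -0.30404612  0.17933891] [-0.88855031  0.78953094 -3.05676357] [ 0.19427035  0.0142858  -0.00995891]
```

Emit:
play_rows:
  commands:
    - [[0,0,0.0003],0]
    - [[0,0,0.0006],0]
    - [[0,0,0.0009],0]
    - [[0,0,0.0012],0]
    - [[0,0,0.0015],0]
    - [[0,0,0.0015],0]
    - [[0,0,0.0015],0]
    - [[0,0,0.0015],0]
    - [[0,0,0.0015],0]
    - [[0,0,0.0015],0]

```text
time: 9.5
eef_pos: [0.3921, -0.3043, 0.1791]
eef_rot: [180.0, 0.1, 103.8]
contact_force: [-2.7, 1.7, 8.6]
finger_gap: 0.0252
```

Run:
```python
from h import *
for i in range(2):
  ctrl.read_camera('top'); s=ctrl.observe(); print(s['time'],s['eef_pos'],s['contact_force'],s['wrist_torque'])
```

```text
9.55 [ 0.39206062 -0.30433972  0.17916844] [-2.27644788  1.90447827  9.31876829] [0.79780049 0.68769714 0.06528023]
9.6 [ 0.39207588 -0.3043189   0.17914511] [-1.96488286  2.71767723  8.57339658] [0.77125366 0.64702946 0.06969391]
```

Emit:
play_rows:
  commands:
    - [[0.002,0,0],0]
    - [[0.0045,0,0.0001],0]
    - [[0.007,0,0.0002],0]
    - [[0.0095,0,0.0004],0]
    - [[0.012,0,0.0006],0]
    - [[0.0145,0,0.0008],0]
    - [[0.017,0,0.0011],0]
    - [[0.019,0,0.0014],0]
    - [[0.019,0,0.0014],0]
    - [[0.019,0,0.0014],0]

```text
time: 10.85
eef_pos: [0.3883, -0.2874, 0.1777]
eef_rot: [179.9, 0.3, 103.8]
contact_force: [-0.2, -4.3, 6.8]
finger_gap: 0.0254
```

```bash
cat > look.py <<'E'
from h import *
import sys
n=sys.argv[1]; fs=[ctrl.read_camera('scene') for _ in range(6)]; c=fs[0]; np.savez('pics/s'+n+'.npz',**c)
s=ctrl.observe(); print(s['time'],s['eef_pos'],s['contact_force'],s['wrist_torque'],s['finger_gap'])
im=np.mean([f['color'] for f in fs],0).astype(np.uint8); np.save('pics/i'+n+'.npy',im)
# rectify on dial plane (gauge yaw 13.8), known bar
yw=np.radians(13.8); ex=np.array([np.cos(yw),np.sin(yw),0]); ey=np.array([-np.sin(yw),np.cos(yw),0]); ez=np.array([0,0,1.])
th=float(sys.argv[2]); C=np.array([.392,-.3043,.052])+.0643*(np.cos(th)*ez+np.sin(th)*ey)-.0125*ex
h=.045; P=[C+a*h*ey+b*h*ez for a,b in((1,1),(-1,1),(-1,-1),(1,-1))]
M=cv2.getPerspectiveTransform(np.float32([proj(c,p) for p in P]),np.float32([[0,0],[450,0],[450,450],[0,450]]))
r=cv2.warpPerspective(im,M,(450,450),flags=cv2.INTER_CUBIC)
u0,v0=map(int,proj(c,C)); cr=cv2.resize(im[v0-35:v0+40,u0-25:u0+25],(300,450),interpolation=cv2.INTER_CUBIC)
cv2.imwrite('pics/l'+n+'.png',np.hstack([r,cr])[:,:,::-1])
E
python3 look.py 5 0.15
```

```text
11.15 [ 0.38826    -0.28740677  0.17771902] [-1.08547239 -2.50213754  7.43640826] [-1.1446215   0.27870135 -0.01344972] 0.025242861940227995
```

View pics/l5.png

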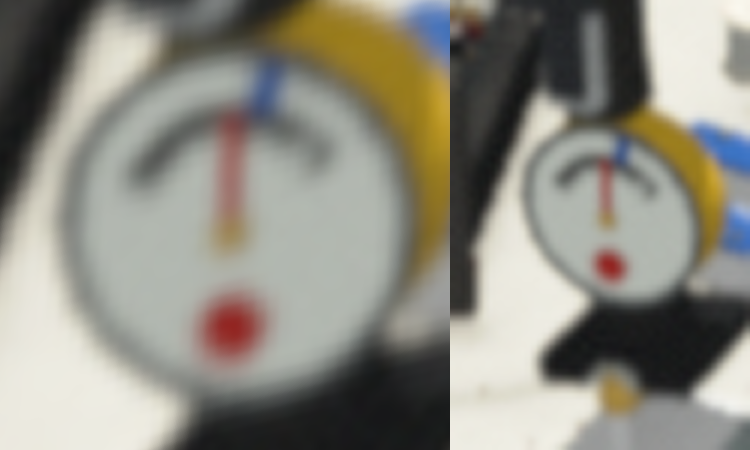

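The gauge pivots in the grip about the stud, and the pointer at (232,115) still has a gap to the blue mark at (268,88). I'll measure that angle, using the level frame as a reference.

```bash
cat > ang.py <<'E'
from h import *
from scipy.optimize import least_squares
yw=np.radians(13.8); ex=np.array([np.cos(yw),np.sin(yw),0]); ey=np.array([-np.sin(yw),np.cos(yw),0]); ez=np.array([0,0,1.])
def ang(c,im,C):   # C: guess of dial face centre; mm coords (y',z) rel. C
    S=10;h=.045;N=900
    def rect(off):
        P=[C-off*ex+a*h*ey+b*h*ez for a,b in((1,1),(-1,1),(-1,-1),(1,-1))]
        M=cv2.getPerspectiveTransform(np.float32([proj(c,p) for p in P]),np.float32([[0,0],[N,0],[N,N],[0,N]]))
        return cv2.warpPerspective(im,M,(N,N),flags=cv2.INTER_CUBIC)
    cv=lambda x,y:np.array([(N/2-x)/S,(N/2-y)/S])
    g=cv2.cvtColor(rect(0),cv2.COLOR_RGB2GRAY).astype(np.float32); cx=cy=450.
    for it in range(3):
        E=[]
        for t in np.radians(np.r_[-75:-20:3,40:170:3,190:285:3]):
            r=np.arange(26,38,.1); x=cx+r*S*np.sin(t); y=cy-r*S*np.cos(t)
            pr=cv2.remap(g,x.astype(np.float32)[None],y.astype(np.float32)[None],1)[0]; pr=cv2.GaussianBlur(pr[None],(15,1),0)[0]
            i=np.argmin(np.gradient(pr)); E.append((x[i],y[i]))
        E=np.array(E); s=least_squares(lambda p:np.hypot(E[:,0]-p[0],E[:,1]-p[1])-p[2],[cx,cy,330],loss='soft_l1',f_scale=4); cx,cy=s.x[:2]
    F=cv(cx,cy)
    hsv=cv2.cvtColor(rect(.0018),cv2.COLOR_RGB2HSV).astype(float); v,u=np.mgrid[:N,:N]
    w=np.where((abs(hsv[...,0]-112)<14)&(np.hypot(u-cx,v-cy)<345)&(v<cy-120),np.clip(hsv[...,1]-60,0,None),0)
    m=cv((w*u).sum()/w.sum(),(w*v).sum()/w.sum())
    hsv=cv2.cvtColor(rect(.0035),cv2.COLOR_RGB2HSV).astype(float); red=((hsv[...,0]<9)|(hsv[...,0]>170))&(np.hypot(u-cx,v-cy)<300)
    w=np.where(red,np.clip(hsv[...,1]-50,0,None),0)
    t=w*(v<cy-20); b=w*(v>cy+40); pt=cv((t*u).sum()/t.sum(),(t*v).sum()/t.sum()); pb=cv((b*u).sum()/b.sum(),(b*v).sum()/b.sum())
    e=m-F; p=pt-pb
    a=np.arctan2(-e[0],e[1]); ap=np.arctan2(-p[0],p[1])
    print('face',F.round(2),'R',s.x[2]/S,'mark r',np.hypot(*e).round(2),'mark ang %.3f ptr ang %.3f diff %.3f'%(a,ap,a-ap),'ptr line at centre z: y',(pb+(F[1]-pb[1])/p[1]*p).round(2))
    # mark relative to pointer line through centre
    hub=np.array([(pb+(F[1]-pb[1])/p[1]*p)[0],F[1]]); e=m-hub; print('  via pointer hub: diff %.3f r %.2f'%(np.arctan2(-e[0],e[1])-ap,np.hypot(*e)))
E
python3 - <<'E'
from ang import *
def C(th,b=np.array([.392,-.3043,.052]),L=.0643): return b+L*(np.cos(th)*ez+np.sin(th)*ey)-.0125*ex
c=load('s4'); print('level'); ang(c,c['color'],C(0)+.021*ez)
c=load('s5'); print('lean1'); ang(c,np.load('pics/i5.npy'),C(.137))
E
```

```text
level
face [-1.97 -1.26] R 32.0685986037558 mark r 28.81 mark ang 0.329 ptr ang 0.002 diff 0.326 ptr line at centre z: y [-1.8  -1.26]
  via pointer hub: diff 0.332 r 28.87
lean1
face [-2.59  0.03] R 31.85784195920303 mark r 28.49 mark ang 0.204 ptr ang 0.000 diff 0.203 ptr line at centre z: y [-2.38  0.03]
  via pointer hub: diff 0.211 r 28.53
```

Emit:
play_rows:
  commands:
    - [[0.003,0,0.0004],0]
    - [[0.006,0,0.0009],0]
    - [[0.009,0,0.0015],0]
    - [[0.012,0,0.0021],0]
    - [[0.015,0,0.0028],0]
    - [[0.018,0,0.0036],0]
    - [[0.021,0,0.0044],0]
    - [[0.0235,0,0.0051],0]
    - [[0.0235,0,0.0051],0]
    - [[0.0235,0,0.0051],0]

```text
time: 12.4
eef_pos: [0.3821, -0.2627, 0.1714]
eef_rot: [180.0, 0.0, 103.8]
contact_force: [1.6, -2.0, 5.7]
finger_gap: 0.0253
```

Emit:
play_rows:
  commands:
    - [[0,0,0],0]
    - [[0,0,0],0]
    - [[0,0,0],0]
    - [[0,0,0],0]
    - [[0,0,0],0]
    - [[0,0,0],0]
    - [[0,0,0],0]
    - [[0,0,0],0]
    - [[0,0,0],0]
    - [[0,0,0],0]

```text
time: 13.65
eef_pos: [0.3821, -0.2628, 0.1714]
eef_rot: [180.0, -0.0, 103.8]
contact_force: [2.3, -1.6, 4.4]
finger_gap: 0.0254
```

```bash
python3 look.py 6 0.3
python3 - <<'E'
from ang import *
th=.3; c=load('s6'); ang(c,np.load('pics/i6.npy'),np.array([.392,-.3043,.052])+.0643*(np.cos(th)*ez+np.sin(th)*ey)-.0125*ex)
E
```

```text
13.95 [ 0.38212197 -0.26278864  0.17139946] [ 1.18316898 -0.51831007  5.97025857] [-0.7235003  -0.51888184  0.09005839] 0.025133004317505196
face [-0.09 -0.19] R 32.452819455259295 mark r 29.11 mark ang 0.041 ptr ang 0.000 diff 0.041 ptr line at centre z: y [-0.44 -0.19]
  via pointer hub: diff 0.029 r 29.10
```

Run:
```python
from h import *
c=snap('wrist','w6'); c2=snap('wrist','w6b'); s=ctrl.observe(); print(s['contact_force'])
im=np.hstack([load('w4')['color'],c['color']])[100:320,:,::-1]
a=load('w4')['color'][100:300,180:380,::-1]; b=c['color'][100:300,180:380,::-1]
cv2.imwrite('pics/m6.png',cv2.resize(np.hstack([a,b]),(800,400),interpolation=cv2.INTER_CUBIC))
```

```text
[ 1.6717658  -1.19328175  5.4329452 ]
```

View pics/m6.png

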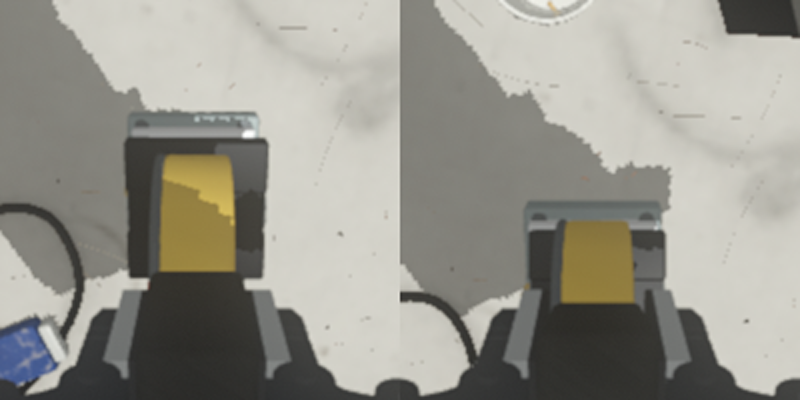

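View pics/l6.png

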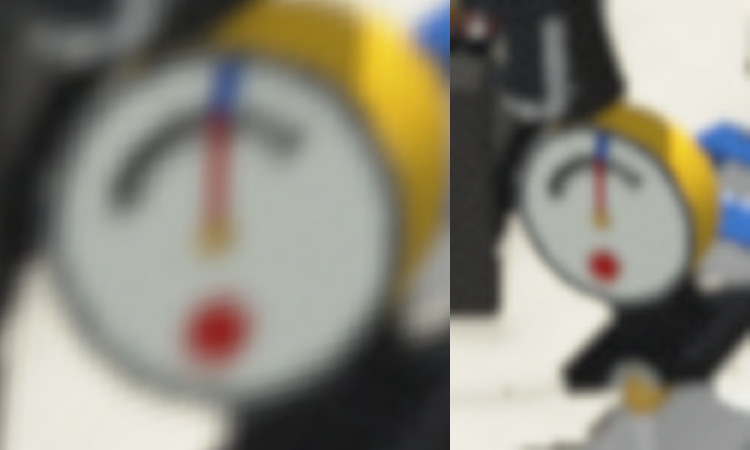

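The wrist pair shows the leaned foot top still visible beside the yellow case. In the scene view the pointer (217,115) lies just left of the blue mark (227,88), and parallax affects that gap. I'll measure the lean independently from the foot's top plane.

Run:
```python
from ang import *
from scipy.spatial.transform import Rotation as R
B=np.array([.392,-.3043,.052])
def fit(f,zlo,zhi,ylo,tag):
    c=load(f); X=cloud(c)-B; x=X@ex; y=X@ey; z=X[...,2]; col=c['color'].astype(int)
    m=(abs(x)<.029)&(abs(x)>.014)&(y>ylo)&(y<ylo+.04)&(z>zlo)&(z<zhi)&(col.max(-1)<110)
    P=np.c_[x[m],y[m],z[m]]
    for it in range(6):
        A=np.c_[P[:,:2],np.ones(len(P))]; k=np.linalg.lstsq(A,P[:,2],rcond=None)[0]; r=P[:,2]-A@k; P=P[abs(r)<max(.0008,2.2*r.std())]
    print(f,tag,len(P),'x-slope %.3f  lean=%.4f'%(k[0],-np.arctan(k[1])),'rms %.5f'%r.std(),'y range',np.percentile(P[:,1],[2,98]).round(4),'z',np.percentile(P[:,2],[2,98]).round(4))
fit('w4',.022,.046,.012,'level (+21mm)')
for f in ('w6','w6b'): fit(f,-.008,.02,.012,'lean')
# grip vs sky: case cylinder centre (yellow) circle fit in y-z
for f in ('w4','w6','w6b'):
    c=load(f); X=cloud(c)-B; x=X@ex; y=X@ey; z=X[...,2]; h=cv2.cvtColor(c['color'],cv2.COLOR_RGB2HSV).astype(int)
    m=(abs(h[...,0]-23)<8)&(h[...,1]>120)&(abs(x)<.012)&(z>.02)
    P=np.c_[y[m],z[m]]; s=least_squares(lambda p:np.hypot(P[:,0]-p[0],P[:,1]-p[1])-.036,[.0 if f=='w4' else .02,.06],loss='soft_l1',f_scale=.001)
    print(f,'case centre y,z',s.x.round(4),len(P),'lean about bar',np.arctan2(s.x[0],s.x[1]).round(4))
s=ctrl.observe(); print(s['eef_pos'],s['eef_rot'],s['q'])
```

```text
w4 level (+21mm) 715 x-slope -0.004  lean=0.0102 rms 0.00056 y range [0.0123 0.0317] z [0.0341 0.0362]
w6 lean 689 x-slope 0.001  lean=0.3128 rms 0.00063 y range [0.0127 0.0339] z [0.0043 0.0123]
w6b lean 690 x-slope 0.004  lean=0.3150 rms 0.00066 y range [0.0125 0.0338] z [0.0045 0.0123]
w4 case centre y,z [0.0007 0.0851] 2080 lean about bar 0.0081
w6 case centre y,z [0.021  0.0618] 1386 lean about bar 0.3268
w6b case centre y,z [0.0209 0.0618] 1384 lean about bar 0.3266
[ 0.38214812 -0.26278443  0.17143739] [ 1.79950802e+02 -9.00075939e-04  1.03818906e+02] [-4.44733687e+01  8.08046380e+00 -2.14433049e+01  6.04511392e+01
  4.23277532e-02  3.17077349e+01]
```

Emit:
play_rows:
  commands:
    - [[0.0004,0,0.0001],0]
    - [[0.0008,0,0.0002],0]
    - [[0.0012,0,0.0004],0]
    - [[0.0016,0,0.0005],0]
    - [[0.0018,0,0.0006],0]
    - [[0.0018,0,0.0006],0]
    - [[0.0018,0,0.0006],0]
    - [[0.0018,0,0.0006],0]
    - [[0.0018,0,0.0006],0]
    - [[0.0018,0,0.0006],0]

```text
time: 15.3
eef_pos: [0.3816, -0.2611, 0.1708]
eef_rot: [180.0, 0.0, 103.8]
contact_force: [3.0, -1.9, 4.5]
finger_gap: 0.0254
```

Emit:
play_rows:
  commands:
    - [[0,0,0],0]
    - [[0,0,0],0]
    - [[0,0,0],0]
    - [[0,0,0],0]
    - [[0,0,0],0]
    - [[0,0,0],0]
    - [[0,0,0],0]
    - [[0,0,0],0]
    - [[0,0,0],0]
    - [[0,0,0],0]

```text
time: 16.55
eef_pos: [0.3816, -0.2611, 0.1708]
eef_rot: [180.0, 0.0, 103.8]
contact_force: [2.0, -1.7, 4.9]
finger_gap: 0.0249
```

```bash
python3 look.py 7 0.31
python3 - <<'E'
from ang import *
th=.31; C=np.array([.392,-.3043,.052])+.0643*(np.cos(th)*ez+np.sin(th)*ey)-.0125*ex
c=load('s7'); ang(c,np.load('pics/i7.npy'),C)
# sensitivity of the earlier frames to guess depth
for d in(-.002,.002): ang(c,np.load('pics/i7.npy'),C+d*ex)
c4=load('s4'); 
for d in(-.002,.002): ang(c4,c4['color'],np.array([.392,-.3043,.052])+(.0643+.021)*ez-.0125*ex+d*ex)
B=np.array([.392,-.3043,.052]); L=[];K=[]
for i in range(3):
    c=snap('wrist','w7'); X=cloud(c)-B; x=X@ex; y=X@ey; z=X[...,2]; col=c['color'].astype(int)
    m=(abs(x)<.029)&(abs(x)>.014)&(y>.012)&(y<.052)&(z>-.008)&(z<.02)&(col.max(-1)<110); P=np.c_[x[m],y[m],z[m]]
    for it in range(6):
        A=np.c_[P[:,:2],np.ones(len(P))]; k=np.linalg.lstsq(A,P[:,2],rcond=None)[0]; r=P[:,2]-A@k; P=P[abs(r)<max(.0008,2.2*r.std())]
    L.append(-np.arctan(k[1])); h=cv2.cvtColor(c['color'],cv2.COLOR_RGB2HSV).astype(int)
    m=(abs(h[...,0]-23)<8)&(h[...,1]>120)&(abs(x)<.012)&(z>.02); P=np.c_[y[m],z[m]]
    K.append(least_squares(lambda p:np.hypot(P[:,0]-p[0],P[:,1]-p[1])-.036,[.02,.06],loss='soft_l1',f_scale=.001).x)
print('foot lean',L,'case',np.mean(K,0)); s=ctrl.observe(); print(s['time'],s['eef_pos'],s['contact_force'])
E
```

```text
16.85 [ 0.3815674  -0.26108787  0.1707811 ] [ 2.38770855 -2.48899914  5.77718153] [-0.99104477 -0.79170442  0.0579337 ] 0.02530012813506216
face [ 0.47 -0.21] R 32.34264583167329 mark r 28.64 mark ang 0.020 ptr ang 0.004 diff 0.015 ptr line at centre z: y [-0.16 -0.21]
  via pointer hub: diff -0.007 r 28.63
face [-0.57  0.99] R 32.24310677018646 mark r 28.63 mark ang 0.024 ptr ang 0.004 diff 0.019 ptr line at centre z: y [-1.31  0.99]
  via pointer hub: diff -0.007 r 28.62
face [ 1.73 -1.52] R 32.46680133706095 mark r 28.77 mark ang 0.023 ptr ang 0.004 diff 0.019 ptr line at centre z: y [ 1.   -1.52]
  via pointer hub: diff -0.006 r 28.76
face [-3.01 -0.05] R 31.940872951448107 mark r 28.74 mark ang 0.331 ptr ang 0.002 diff 0.328 ptr line at centre z: y [-2.89 -0.05]
  via pointer hub: diff 0.332 r 28.78
face [-0.84 -2.53] R 32.0962240323201 mark r 28.97 mark ang 0.329 ptr ang 0.002 diff 0.327 ptr line at centre z: y [-0.7  -2.53]
  via pointer hub: diff 0.331 r 29.01
foot lean [np.float64(0.3350627165116639), np.float64(0.3338638102888216), np.float64(0.3413781539981306)] case [0.02179959 0.06151586]
17.0 [ 0.38157185 -0.26113054  0.17080198] [ 2.56656036 -1.58479925  4.76221647]
```

```bash
python3 -c "
from station import ctrl
s=ctrl.observe(); print(s['time'],s['contact_force'],s['finger_gap'],abs(s['joint_vel']).max()); print(ctrl.job_done())"
```

```text
17.0 [ 2.56656036 -1.58479925  4.76221647] 0.025276192059514136 0.10355488565979061
the job is handed in; nothing more can be done
None
```

I slid the gauge out of the dock's open end, lifted by only 1.5 mm until it was clear. I then stood it level on the stud and leaned it until the pointer settled on the blue mark. I handed the job in at 17.0 s of robot time with the gauge still gripped; no verdict is reported.

**Index angle:** the close wrist view gave about 0.317 rad. The scene camera gave 0.326 to 0.332 rad with the gauge level, so the two disagree by about 0.01 rad.

**Pointer on the mark (limit 0.035 rad):**

| Last check | Pointer still to go (+) or past (−) the mark |
|---|---|
| Scene camera, mark measured from the dial face centre | +0.015 to +0.019 rad |
| Scene camera, mark measured from the pointer's line | −0.007 rad |
| Lean of the foot's top plane (about 0.327 rad) | about −0.01 rad |
| Position of the round case (about 0.334 rad) | about −0.015 rad |

**Cross-check that disagreed:** after the main rock, before a last 1.8 mm nudge, the arm's own position implied a lean of about 0.34 rad. The scene camera then still showed about 0.03 rad to go, and I followed the cameras.

**Holding:** the gauge rests on the stud with about 7.5 N. That is the 4.8 N upward reading plus its weight of about 2.8 N. The notch looks seated and central along the bar, and the finger opening is steady at 25 mm. The arm had been still for more than 1.5 s.

**Bystanders:** I planned every move clear of them and noticed no contact. I did not re-measure their positions at the end.

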